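Load the wheel fixture and hold a skate wheel over its spigot

ROBOT

A 6-joint arm with a two-finger parallel gripper is mounted at the origin on the work surface. World frame = base frame: x ahead of the robot, y to its left, z up, the work surface at z = 0. Lengths are in m, angles in rad, forces in N, time in s.
With the tool pointing down it reaches from about 0.325 to 0.925 m from the base axis. Payload 3.1 kg.
Tool frame: the origin (TCP) lies at the centre of the arm's flange, where the gripper is bolted on; the fingertips stand 173 mm ahead of it and the grasp point (between the pads) lies 155 mm ahead of it (bot.grasp_offset is the distance from the TCP to the grasp point, in m); z points along the fingers, y is the direction in which the jaws open and shut (so a half turn about z gives the same grasp; the last joint's range is limited). The gripper opens to 85 mm and grips with 20 to 120 N. Pads are 22 mm wide; open, the fingers measure 114 mm over their backs; the gripper's body (76 mm by 85 mm) begins 54 mm behind the grasp point. The pads swing forward as they close: fully open they stand 13 mm farther back than shut.
Start: joints at [-1.405, 0.217, 1.613, -0, 1.311, -0.112], TCP at [0.171, -0.601, 0.405] pointing down, gripper open.
Joint ranges: [-2.75, 2.75], [-0.78, 2.1], [0.31, 2.55], [-1.13, 4.27], [0.13, 2.63], [-2.58, 2.58]. Speed limits (rad/s): [2.79, 2.79, 3.14, 3.14, 3.14, 3.14].

INTERFACE

Orientations are given as a unit quaternion [w, x, y, z].
In Python, from station import bot gives the robot as it stands.
- The arm moves only by the tool step_arm, never from a script. Its argument "moves" is one flat list of numbers, 7 for each row, row after row: the turn, a rotation vector about the tool's x, y, z in rad, then the shift along the tool's x, y, z in mm, then the opening, from -1 (shut) to 1 (fully open), so that 0 is half open. In form: [rx, ry, rz, x, y, z, gripper, rx, ry, rz, x, y, z, gripper, ...]. A call has 1 to 5 rows; each row shifts and turns the pose as measured when the row begins, along the tool's axes as they then stand; what a row does not reach is not made up. A row lasts 1/8 s, in which the tool goes at most 62.5 mm and 10.7 degrees, less where a joint would pass 70% of its speed; a pose out of reach is approached as far as the arm can. A call with a gripper value outside its range is refused whole. The fingers move at their own pace and stop on an object; "grip_force" is the grip in N (left out, the last holds). Time passes only in rows, so rows that do not move let the fingers close. It gives the time, the measured TCP pose, the force and the opening at its end, in the units of the state.
- bot.get_obs(): the state, without advancing time (a new reading comes with each control period).
- bot.capture(name): name is "scene" or "top" or "wrist"; returns the picture (480x640x3 uint8, blue, green, red); there is no depth.
- bot.camera_params(name): a dict with "mtx" (3x3 intrinsics, pixels), "extrinsics" (4x4, takes a point from world to camera coordinates). Camera axes: x right, y down, z forward; pixel columns grow to the right and rows downward; lengths in m; the calibration is good to about 2 mm. A picture is of the moment at which its call begins: read the wrist's pose just before it. camera_params takes no time and is no camera call; for the wrist camera it gives the pose at the moment of the call.
- bot.job_done(): hands the job in, once; it reports no verdict.
The state is a dict: "clock": time; "joints": joint angles; "dq": joint speeds; "tau": joint torques, N m; "position": TCP position; "orientation": TCP orientation; "force": force on the tool from outside, world axes, zero at the start; "ft_torque": the same for the moment, N m; "grip_width": finger opening in m.
Only numpy, scipy, OpenCV 4.12 (cv2) and the standard library are available. Lean on these libraries where they do the work, as an engineer would, in place of code of your own. Each camera call takes 0.05 s, during which the arm holds its last target.

TASK

Set the loose aluminium insert into the rectangular pocket of the steel fixture block so that it sits flat, square and fully home, and let go of it. Then pick up the larger of the two pink wheels, lift it over the upright steel splash guard without bumping the guard, and bring it over the insert's round spigot: level, its bore centred over the spigot, its underside about 10 mm above the spigot's tip and touching nothing. Finish there, still holding the wheel in the gripper (I will slip a bearing on underneath), and leave everything else on the bench where it is.

Things in the scene. Friction and masses are not known exactly. Their poses are not given: they have to be found in the camera images.
- insert: Loose aluminium insert, 160 g nominal. Flat base plate 70 (x) x 50 (y) x 10 mm thick; on its middle a rectangular shoulder 34 (x) x 24 (y) mm rising from 10 to 32 mm, with two flat sides 24 mm apart to grip; on that a round spigot, 16 mm in diameter, from 32 to 48 mm. Origin: centre of the plate's underside, z up, x along the plate's long side. It stands on the bench; half a turn makes no difference.
- spigot_tip (a point): Tip of the insert's spigot, on its axis, 48 mm above the insert's underside.
- fixture: Dark steel fixture block 120 (x) x 100 (y) x 24 mm high, fixed to the bench (small bolt heads 4 mm high stand at its corners, 50 mm along x and 40 mm along y from the middle), with a central rectangular pocket in its top. Origin: centre of its underside, x along the pocket's long side.
- pocket (a point): Centre of the pocket's floor, 14 mm above the bench. The pocket is 73 (x) x 53 (y) mm, 10 mm deep, with a 3 mm chamfer round its mouth at 24 mm height; axes as the fixture's. The seated insert's plate is flush with the block's top.
- wheel: The larger pink urethane roller skate wheel, 60 mm in diameter and 32 mm tall, lying flat on the bench, with a white hub and an open bore of 22 mm; 90 g nominal. Origin: centre of its underside, z along its axis.
- wheel_center (a point): Middle of the larger wheel, on its axis, 16 mm above its underside.
- guard: Upright sheet-steel splash guard fixed to the bench between the two wheels (its +y side) and the fixture and insert (its -y side): 340 mm long (x), 3 mm thick (y), 100 mm high, with a flat foot 36 mm wide and 3 mm thick. Origin: centre of its underside.
- guard_top (a point): Middle of the guard's top edge, 100 mm above the bench; x along the edge.
- small_wheel: The smaller pink wheel, 46 mm in diameter and 20 mm tall, lying flat; not needed. Origin: centre of its underside.
- jar: Closed glass jar with a screw cap, 70 mm in diameter, 95 mm high; bystander. Origin: centre of its underside.
- bearing_a: Loose steel bearing 22 mm in diameter, 7 mm high, on the fixture's side of the guard; bystander. Origin: centre of its underside.
- bearing_b: Loose steel bearing like the other, on the wheels' side of the guard; bystander. Origin: centre of its underside.
- dish: Round tin dish of bearings, 100 mm across the rim, 24 mm high; bystander. Origin: centre of its underside.
- can: Aerosol can 65 mm in diameter, 150 mm high, at the back of the bench; bystander. Origin: centre of its underside.
- brush: Cleaning brush 160 mm long lying on the bench near the robot's base; bystander. Its length is along its x.
Mind the look-alikes: they are no part of the job. What is shaped like the wheel but black or green is not meant.

How it is judged:
By the outcome, as a careful person would: the job done as asked, in the order asked, and still so for the second after the job is handed in, while the arm keeps its last pose, push and grip.
It also fails if it takes over 72 s, if anything falls off the work surface, if the arm or the gripper's body presses on something with over 40 N, if the wrist force passes 120 N, or if a joint passes its speed limit or range.

## Working session

There is one attempt and no reset: what is moved stays moved. The work goes in short steps, Python scripts to look and compute and a tool call to move; the robot and the scene stay as the last step left them, time stands still between calls to the robot, and variables do not carry over. Pictures are saved under pics/ and viewed, and the job is handed in when it is done.

Besides the shell and the picture viewer there is one more tool, called after "Emit:" as name(argument=value, ...), one argument or row to a line, values as JSON. step_arm: Moves the arm, as the interface text tells. Its arguments: {"type":"object","properties":{"moves":{"type":"array"},"grip_force":{"type":"number"}},"required":["moves"]}

```bash
ls; mkdir -p pics; python3 - <<'E'
from station import bot
import cv2,json
o=bot.get_obs()
print(o)
for n in("scene","top"):
    cv2.imwrite(f"pics/{n}0.png",bot.capture(n)); p=bot.camera_params(n); print(n,p)
E
```

```text
pics
{'clock': 0.0, 'joints': array([-1.40518555e+00,  2.17811886e-01,  1.61497336e+00,  1.28457942e-05,
        1.31129983e+00, -1.12225197e-01]), 'dq': array([-4.98126198e-05,  2.09242947e-03,  1.05407549e-03, -1.32504119e-03,
       -1.02374763e-03, -1.07234280e-03]), 'tau': array([-3.59589376e-04, -3.96851921e+01, -3.03851867e+01, -7.02469515e-05,
        9.90812463e-03,  1.13590449e-06]), 'position': array([ 0.17136173, -0.60062259,  0.40331146]), 'orientation': array([-1.24592962e-03,  9.90365865e-01,  1.38469857e-01, -2.70572290e-05]), 'force': array([ 0.02855043,  0.62927368, -0.29217479]), 'ft_torque': array([ 0.01390073,  0.04057285, -0.0080664 ]), 'grip_width': 0.0852468797658804}
scene {'mtx': array([[606.99218884,   0.        , 324.76567579],
       [  0.        , 606.99218884, 241.15086692],
       [  0.        ,   0.        ,   1.        ]]), 'extrinsics': array([[ 0.59491171,  0.80372368,  0.01040697, -0.37013361],
       [ 0.53011488, -0.38258987, -0.7567055 , -0.22875641],
       [-0.60420053,  0.45568985, -0.65367307,  1.6001107 ],
       [ 0.        ,  0.        ,  0.        ,  1.        ]])}
top {'mtx': array([[461.42107997,   0.        , 323.6865981 ],
       [  0.        , 461.42107997, 243.49648196],
       [  0.        ,   0.        ,   1.        ]]), 'extrinsics': array([[-0.01059783, -0.99992473,  0.00618283,  0.01956726],
       [-0.98871013,  0.00955434, -0.14953595,  0.58138392],
       [ 0.14946563, -0.00769778, -0.98873696,  1.09499267],
       [ 0.        ,  0.        ,  0.        ,  1.        ]])}
```

View pics/scene0.png

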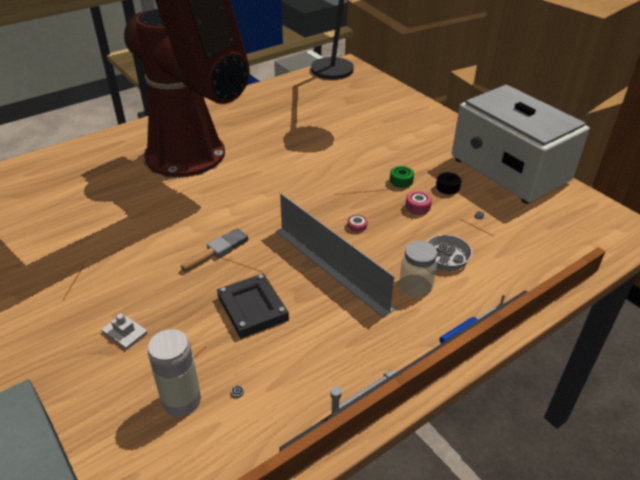

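View pics/top0.png

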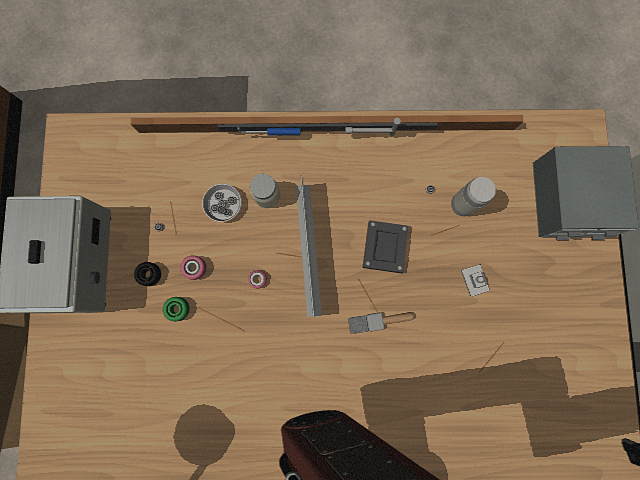

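The top view shows the insert at (475,280), the fixture at (387,247) and the guard at about (310,247). The pink wheels are at (193,267), larger, and (258,279), smaller. The black wheel at (147,273) and the green one at (176,309) are decoys. The larger pink wheel at (193,267) is the one that fits the description.

```bash
cat > h.py <<'E'
import numpy as np,cv2
from scipy.spatial.transform import Rotation as R
def ray(p,uv):
    uv=np.atleast_2d(np.float64(uv));E=p["extrinsics"];Rm=E[:3,:3];t=E[:3,3]
    d=np.c_[cv2.undistortPoints(uv.reshape(-1,1,2),p["mtx"],None).reshape(-1,2),np.ones(len(uv))]@Rm
    return -Rm.T@t,d
def cast(p,uv,z):
    c,d=ray(p,uv); return c+d*((z-c[2])/d[:,2])[:,None]
def proj(p,X):
    E=p["extrinsics"];q=np.atleast_2d(X)@E[:3,:3].T+E[:3,3];q=q@p["mtx"].T;return q[:,:2]/q[:,2:]
def quat(o): w,x,y,z=o; return R.from_quat([x,y,z,w])
def big(im,x,y,w,h,s): 
    return cv2.resize(im[y:y+h,x:x+w],None,fx=s,fy=s,interpolation=cv2.INTER_CUBIC)
E
python3 - <<'E'
from station import bot
from h import *
im=cv2.imread("pics/top0.png");p=bot.camera_params("top")
for n,uv,z in [("insert",(475,280),.01),("fix",(387,247),.024),("wheel",(193,267),.032),("small",(258,279),.02),("guardtopL",(303,178),.1),("guardtopR",(309,315),.1),("jar",(264,184),.095),("can",(482,190),.15),("bA",(431,189),.007),("dish",(222,203),.024)]:
    print(n,cast(p,uv,z).round(3))
cv2.imwrite("pics/c1.png",np.hstack([big(im,430,240,90,80,4),big(im,350,207,90,80,4)]))
cv2.imwrite("pics/c2.png",big(im,130,230,200,110,4))
print(bot.camera_params("wrist"))
E
```

```text
insert [[ 0.49  -0.366  0.01 ]]
fix [[ 0.574 -0.145  0.024]]
wheel [[0.528 0.337 0.032]]
small [[0.497 0.178 0.02 ]]
guardtopL [[0.732 0.062 0.1  ]]
guardtopR [[0.408 0.05  0.1  ]]
jar [[0.72  0.156 0.095]]
can [[ 0.685 -0.348  0.15 ]]
bA [[ 0.728 -0.267  0.007]]
dish [[0.691 0.271 0.024]]
{'mtx': array([[394.3829951 ,   0.        , 320.17277981],
       [  0.        , 394.3829951 , 236.80335433],
       [  0.        ,   0.        ,   1.        ]]), 'extrinsics': array([[ 0.27513735, -0.96140362, -0.00158993, -0.62344446],
       [-0.92692902, -0.26570947,  0.26495485, -0.03433003],
       [-0.25515101, -0.07142523, -0.96425951,  0.37862434],
       [ 0.        ,  0.        ,  0.        ,  1.        ]])}
```

View pics/c1.png

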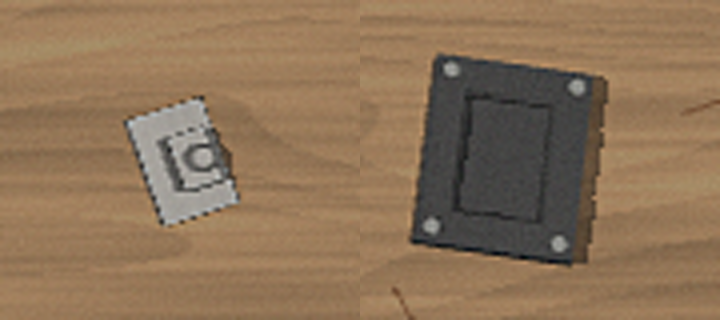

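View pics/c2.png

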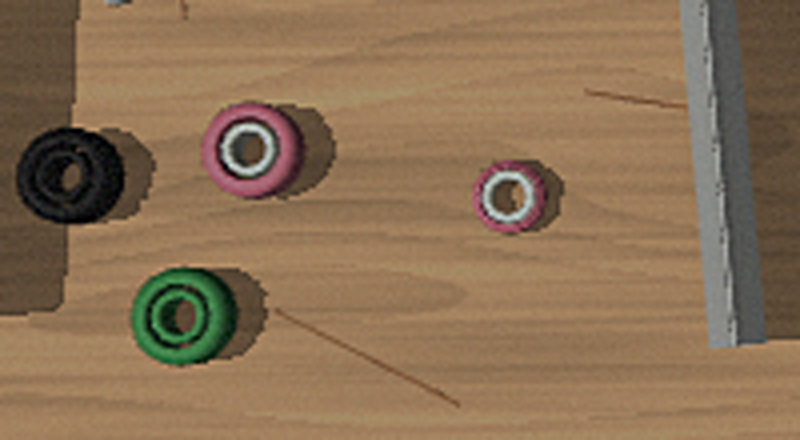

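The enlarged crops confirm that the pink wheel at (193,267), about 25 px across, is larger than the pink one at (258,279), about 18 px. The insert and pocket corners are also clear enough for coarse poses.

```bash
python3 - <<'E'
from station import bot
from h import *
p=bot.camera_params("top")
a=np.array([(125,121),(203,97),(240,204),(163,226)])/4+(430-.4,240-.4)
P=cast(p,a,.01);print(P.round(4),P.mean(0).round(4))
e=(P[0]+P[1]-P[2]-P[3]);print("insert long dir",np.degrees(np.arctan2(e[1],e[0])),np.linalg.norm(e)/2)
a=np.array([(452,69),(577,88),(560,244),(432,226)])/4+(350-90-.4,207-.4)
P=cast(p,a,.028);print(P.round(4),P.mean(0).round(4))
e=(P[0]+P[1]-P[2]-P[3]);print("fix long dir",np.degrees(np.arctan2(e[1],e[0])),np.linalg.norm(e)/2)
o=bot.get_obs();w=bot.camera_params("wrist")
Rt=quat(o["orientation"]).as_matrix();E=w["extrinsics"]
print("tool axes",Rt.round(3)); C=-E[:3,:3].T@E[:3,3]
print("cam in tool",(Rt.T@(C-o["position"])).round(4), (Rt.T@E[:3,:3].T).round(3))
E
```

```text
[[ 0.516  -0.3321  0.01  ]
 [ 0.5307 -0.3824  0.01  ]
 [ 0.4631 -0.4015  0.01  ]
 [ 0.4499 -0.3523  0.01  ]] [ 0.4899 -0.3671  0.01  ]
insert long dir 16.379559462356216 0.06967813178323459
[[ 0.6328 -0.1102  0.028 ]
 [ 0.6199 -0.1886  0.028 ]
 [ 0.5215 -0.1744  0.028 ]
 [ 0.5335 -0.0952  0.028 ]] [ 0.5769 -0.1421  0.028 ]
fix long dir -8.42042855076508 0.09988334746449455
tool axes [[ 0.962  0.274 -0.   ]
 [ 0.274 -0.962  0.002]
 [ 0.    -0.002 -1.   ]]
cam in tool [ 0.0677 -0.0006  0.0303] [[ 0.001 -0.964 -0.265]
 [ 1.     0.001  0.001]
 [-0.001 -0.265  0.964]]
```

```bash
cat >> h.py <<'E'
def goto(bot,pos,yaw):
    """remaining move to (pos, tool-down with tool x at yaw deg): rotvec in tool frame and shift mm in tool frame"""
    o=bot.get_obs();Rt=quat(o["orientation"])
    y=np.radians(yaw);T=R.from_matrix(np.array([[np.cos(y),np.sin(y),0],[np.sin(y),-np.cos(y),0],[0,0,-1]]))
    print("t",round(float(o["clock"]),2),"pos",o["position"].round(4),"F",o["force"].round(1),"M",o["ft_torque"].round(2),"w",round(float(o["grip_width"]),4))
    print("rot",(Rt.inv()*T).as_rotvec().round(4),"mm",(Rt.inv().apply(np.array(pos)-o["position"])*1000).round(2))
E
python3 -c "
from station import bot
from h import *
goto(bot,[.49,-.367,.30],16.4)"
```

```text
t 0.1 pos [ 0.1714 -0.6007  0.4035] F [0.2 0.5 0.3] M [ 0.02 -0.01  0.  ] w 0.0852
rot [-0.0022 -0.0002 -0.0084] mm [ 370.47 -137.07  103.87]
```

Emit:
step_arm(
  moves=[0,0,-0.008,53,-20,0,1,0,0,0,53,-20,10,1,0,0,0,53,-20,15,1,0,0,0,53,-20,15,1,0,0,0,53,-20,15,1],
  grip_force=60,
)

```text
clock: 0.72
position: [0.4005, -0.4289, 0.3463]
orientation: [-0.0, 0.99, 0.138, -0.0]
force: [0.6, -1.8, -0.7]
grip_width: 0.0854
```

```bash
python3 -c "
from station import bot
from h import *
goto(bot,[.49,-.367,.30],16.4)"
```

```text
t 0.72 pos [ 0.4005 -0.4289  0.3463] F [ 0.6 -1.8 -0.7] M [ 0.02 -0.02 -0.  ] w 0.0854
rot [-0.0005  0.0001 -0.0095] mm [103.02 -35.08  46.33]
```

Emit:
step_arm(
  moves=[0,0,-0.009,52,-18,23,1,0,0,0,51,-17,23,1,0,0,0,0,0,0,1],
)

```text
clock: 1.1
position: [0.4939, -0.3605, 0.296]
orientation: [-0.002, 0.989, 0.145, -0.001]
force: [-1.7, -1.5, 0.8]
grip_width: 0.085
```

```bash
python3 -c "
from station import bot
from h import *
goto(bot,[.49,-.367,.30],16.4)
p=bot.camera_params('wrist');im=bot.capture('wrist');cv2.imwrite('pics/w1.png',im);np.savez('w1.npz',**p)"
```

```text
t 1.1 pos [ 0.4939 -0.3605  0.296 ] F [-1.7 -1.5  0.8] M [0.01 0.06 0.01] w 0.085
rot [-0.0047  0.002   0.0051] mm [-5.64  5.11 -4.04]
```

View pics/w1.png

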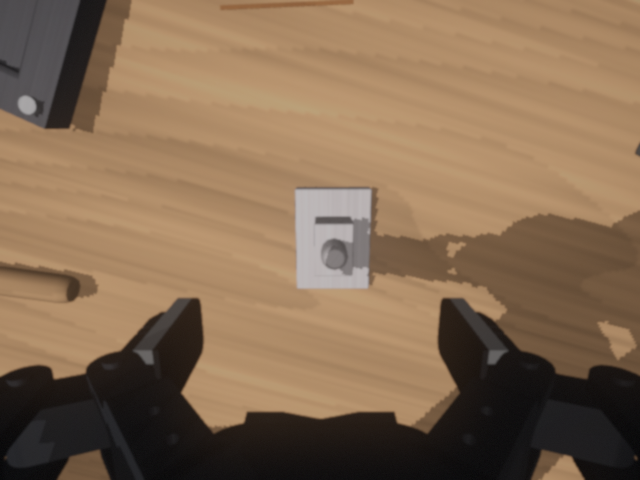

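The wrist view shows the insert plate upright, with corners near (296,188), (372,188), (369,288) and (297,288). Next I'll extract them.

```bash
python3 - <<'E'
from h import *
im=cv2.imread("pics/w1.png");p=dict(np.load("w1.npz"))
cv2.imwrite("pics/c3.png",big(im,280,170,110,135,5)[:,:])
h=cv2.cvtColor(im,cv2.COLOR_BGR2HSV);m=((h[...,1]<45)&(h[...,2]>60)).astype(np.uint8)
m[:170]=0;m[300:]=0;m[:,:280]=0;m[:,390:]=0
m=cv2.morphologyEx(m,cv2.MORPH_OPEN,np.ones((3,3)))
c=max(cv2.findContours(m,0,1)[0],key=cv2.contourArea)
c=cv2.convexHull(c)
P=cast(p,c.reshape(-1,2),.010)[:,:2]
r=cv2.minAreaRect((P*1000).astype(np.float32));print(r)
b=cv2.boxPoints(cv2.minAreaRect(c.astype(np.float32)));print(b)
Q=cast(p,[(296,188),(372,188),(369.5,288),(297,288)],.01);print(Q.round(4),Q.mean(0).round(4))
E
```

```text
((490.8099060058594, -368.2655029296875), (69.99600219726562, 50.25082778930664), 16.779193878173828)
[[295. 188.]
 [371. 188.]
 [371. 288.]
 [295. 288.]]
[[ 0.5174 -0.3352  0.01  ]
 [ 0.5317 -0.3825  0.01  ]
 [ 0.4649 -0.4033  0.01  ]
 [ 0.4502 -0.3549  0.01  ]] [ 0.491 -0.369  0.01 ]
```

View pics/c3.png

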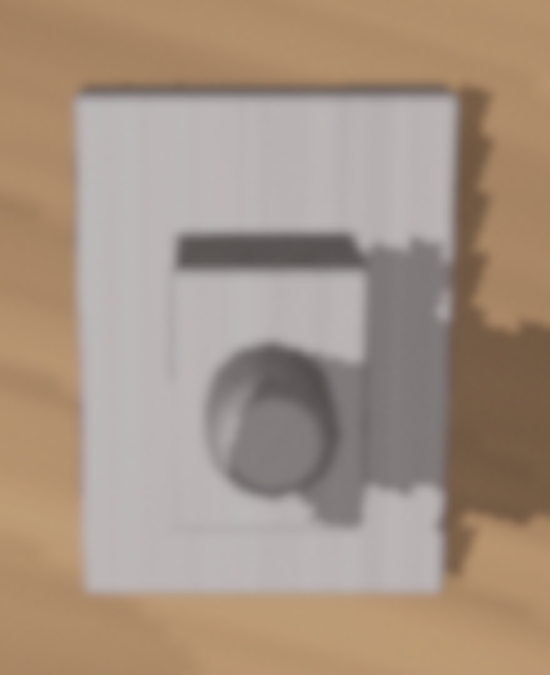

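```bash
python3 -c "
from station import bot
from h import *
goto(bot,[.4909,-.3684,.24],16.8)"
```

```text
t 1.15 pos [ 0.4931 -0.3619  0.2971] F [-0.4 -1.  -0.7] M [ 0.01 -0.03 -0.  ] w 0.0853
rot [-0.0027  0.0019 -0.0034] mm [-3.84  5.75 57.08]
```

Emit:
step_arm(
  moves=[-0.002,0.002,-0.003,-4,5,25,1,0,0,0,0,0,25,1,0,0,0,0,0,0,1,0,0,0,0,0,0,1],
)

```text
clock: 1.65
position: [0.4887, -0.372, 0.2495]
orientation: [0.002, 0.99, 0.144, 0.001]
force: [-1.1, -0.4, 0.6]
grip_width: 0.0853
```

```bash
python3 -c "
from station import bot
from h import *
goto(bot,[.4909,-.3684,.186],16.8)"
```

```text
t 1.65 pos [ 0.4887 -0.372   0.2495] F [-1.1 -0.4  0.6] M [ 0.   -0.01  0.03] w 0.0853
rot [ 0.0048 -0.0009 -0.0038] mm [ 3.07 -3.13 63.46]
```

Emit:
step_arm(
  moves=[0.002,0,-0.003,1.5,-2,20,1,0.002,0,0,1,-1,20,1,0,0,0,0,0,0,1,0,0,0,0,0,0,1],
)

```text
clock: 2.15
position: [0.4906, -0.3693, 0.2087]
orientation: [0.001, 0.989, 0.145, 0.001]
force: [-0.2, -0.5, -0.1]
grip_width: 0.0857
```

```bash
python3 -c "
from station import bot
from h import *
for i in range(3): goto(bot,[.4909,-.3684,.186],16.8)"
```

```text
t 2.15 pos [ 0.4906 -0.3693  0.2087] F [-0.2 -0.5 -0.1] M [-0.08  0.02  0.01] w 0.0857
rot [ 0.0032 -0.0023 -0.0015] mm [ 0.53 -0.89 22.71]
t 2.15 pos [ 0.4906 -0.3693  0.2087] F [-0.2 -0.5 -0.1] M [-0.08  0.02  0.01] w 0.0857
rot [ 0.0032 -0.0023 -0.0015] mm [ 0.53 -0.89 22.71]
t 2.15 pos [ 0.4906 -0.3693  0.2087] F [-0.2 -0.5 -0.1] M [-0.08  0.02  0.01] w 0.0857
rot [ 0.0032 -0.0023 -0.0015] mm [ 0.53 -0.89 22.71]
```

Emit:
step_arm(
  moves=[0.003,-0.002,-0.001,0.5,-0.5,12,1,0,0,0,0,0,10,1,0,0,0,0,0,0,1],
)

```text
clock: 2.52
position: [0.4912, -0.3687, 0.1856]
orientation: [0.0, 0.989, 0.146, 0.0]
force: [0.0, 0.7, 0.4]
grip_width: 0.0854
```

```bash
python3 -c "
from station import bot
from h import *
goto(bot,[.4909,-.3684,.186],16.8)
im=bot.capture('wrist');cv2.imwrite('pics/w2.png',im)"
```

```text
t 2.52 pos [ 0.4912 -0.3687  0.1856] F [0.  0.7 0.4] M [0.01 0.06 0.03] w 0.0854
rot [ 0.0006 -0.0005 -0.    ] mm [-0.24 -0.39 -0.4 ]
```

View pics/w2.png

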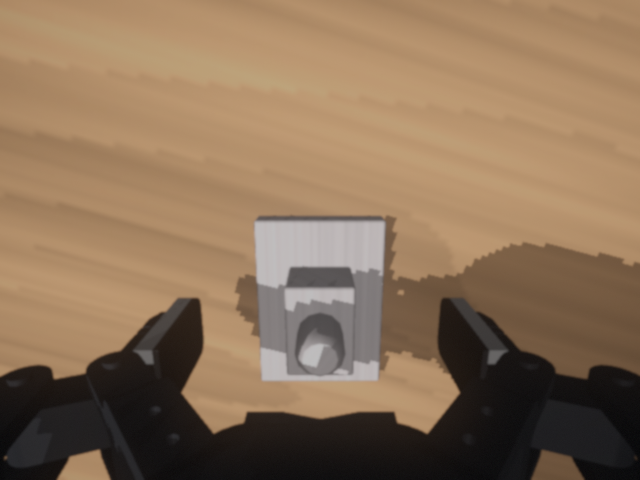

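The insert is centred between the fingers, with the spigot at (320,350), so I'll close.

Emit:
step_arm(
  moves=[0,0,0,0,0,0,-1,0,0,0,0,0,0,-1,0,0,0,0,0,0,-1,0,0,0,0,0,0,-1,0,0,0,0,0,0,-1],
  grip_force=50,
)

```text
clock: 3.2
position: [0.492, -0.3694, 0.1875]
orientation: [0.002, 0.989, 0.146, 0.001]
force: [0.3, -0.3, -2.3]
grip_width: 0.0229
```

```bash
python3 -c "
from station import bot
from h import *
goto(bot,[.4909,-.3684,.186],16.8)"
```

```text
t 3.2 pos [ 0.492  -0.3694  0.1875] F [ 0.3 -0.3 -2.3] M [ 0.01 -0.02  0.01] w 0.0229
rot [ 0.0036 -0.0023 -0.0001] mm [-0.72 -1.29  1.47]
```

Emit:
step_arm(
  moves=[0,0,0,0,0,-30,-1,0,0,0,0,0,-40,-1,0,0,0,0,0,-10,-1],
)

```text
clock: 3.58
position: [0.4905, -0.3682, 0.2659]
orientation: [-0.001, 0.989, 0.146, -0.001]
force: [0.7, 0.6, -1.5]
grip_width: 0.0232
```

```bash
python3 -c "
from station import bot
from h import *
goto(bot,[.547,-.142,.275],-8.4)"
```

```text
t 3.58 pos [ 0.4905 -0.3682  0.2659] F [ 0.7  0.6 -1.5] M [-0.04 -0.   -0.03] w 0.0232
rot [-0.002   0.0016  0.4397] mm [ 119.42 -200.22   -8.77]
```

Emit:
step_arm(
  moves=[0,0,0.088,24,-40,-2,-1,0,0,0.088,20,-42,-2,-1,0,0,0.088,16,-44,-2,-1,0,0,0.088,13,-45,-2,-1,0,0,0.088,9,-46,-2,-1],
)

```text
clock: 4.2
position: [0.5477, -0.1385, 0.2716]
orientation: [-0.001, 0.996, -0.084, -0.003]
force: [-0.1, -0.9, -1.5]
grip_width: 0.0231
```

```bash
python3 -c "
from station import bot
from h import *
goto(bot,[.547,-.142,.275],-8.4)"
```

```text
t 4.2 pos [ 0.5477 -0.1385  0.2716] F [-0.1 -0.9 -1.5] M [ 0.03  0.01 -0.02] w 0.0231
rot [-0.0019  0.0058 -0.0224] mm [-0.08  3.52 -3.44]
```

Emit:
step_arm(
  moves=[0,0.003,-0.01,-30,2,-10,-1,0,0,0,0,0,0,-1,0,0,0,0,0,0,-1],
)

```text
clock: 4.58
position: [0.5166, -0.131, 0.2778]
orientation: [-0.002, 0.997, -0.077, -0.004]
force: [0.6, -0.5, -0.9]
grip_width: 0.0228
```

```bash
python3 -c "
from station import bot
from h import *
p=bot.camera_params('wrist');o=bot.get_obs();im=bot.capture('wrist');cv2.imwrite('pics/w3.png',im);np.savez('w3.npz',pos=o['position'],q=o['orientation'],**p)
goto(bot,[.547,-.142,.275],-8.4)"
```

```text
t 4.62 pos [ 0.5165 -0.1311  0.2777] F [-0.4  0.4 -1.7] M [0.01 0.04 0.  ] w 0.023
rot [-0.0042  0.0092 -0.0068] mm [31.86  6.14  2.37]
```

View pics/w3.png

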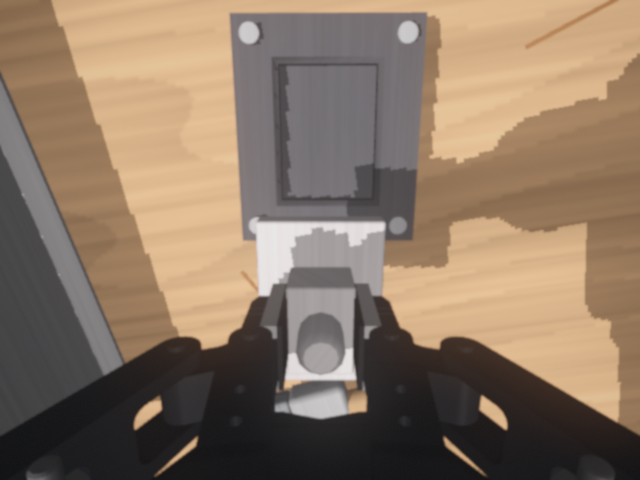

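The wrist view shows the fixture top with corners near (231,14), (427,14), (412,239) and (243,239). The far edge of the held plate runs (256,221) to (385,221).

```bash
python3 - <<'E'
from h import *
im=cv2.imread("pics/w3.png")
cv2.imwrite("pics/c4.png",big(im,220,0,220,150,3.5));cv2.imwrite("pics/c5.png",big(im,220,150,220,150,3.5))
E
```

```text
(no output)
```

View pics/c4.png

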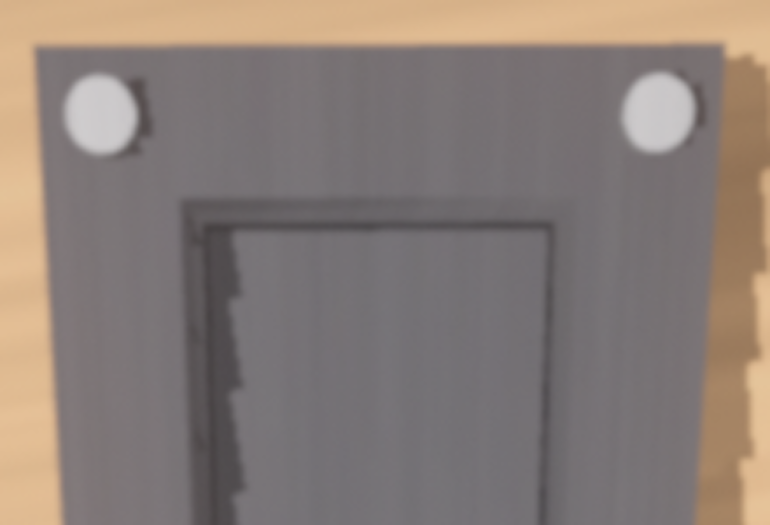

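View pics/c5.png

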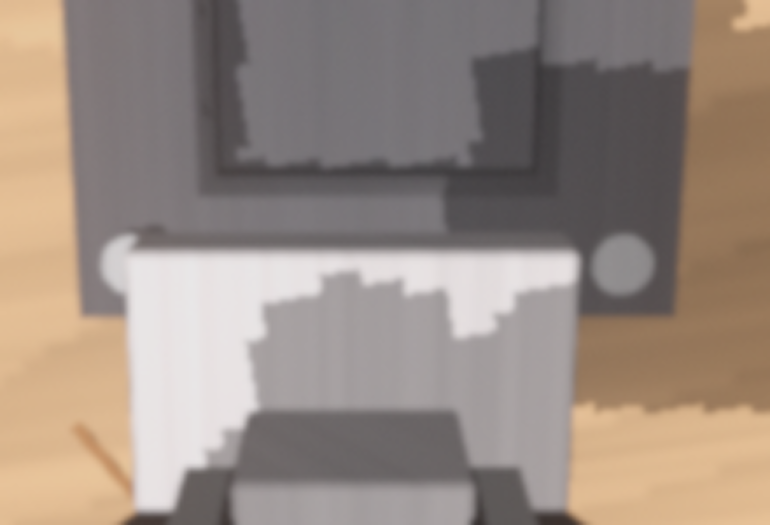

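```bash
python3 - <<'E'
from h import *
d=dict(np.load("w3.npz"));p=d
f=lambda L,oy:np.array(L,float)/3.5+(220-.36,oy-.36)
B=np.r_[f([(37,46),(724,44)],0),f([(673,315),(82,316)],150)]
C=np.r_[f([(183,200),(573,199)],0),f([(556,194),(198,195)],150)]
for n,a in(("block",B),("chamfer",C)):
    P=cast(p,a,.024);e=P[0]+P[1]-P[2]-P[3];g=P[0]+P[3]-P[1]-P[2]
    print(n,P.mean(0).round(4),"yaw",np.degrees(np.arctan2(e[1],e[0])).round(2),np.degrees(np.arctan2(g[1],g[0])).round(2)-90,np.linalg.norm(e)/2,np.linalg.norm(g)/2)
bo=np.r_[f([(101,114),(659,112)],0),f([(623,265)],150)];P=cast(p,bo,.028);print("bolts mid",(P[0]+P[2])/2, P.round(4))
I=f([(128,250),(579,250),(570,512),(135,512)],150)
Rt=quat(d["q"])
for z in (.0985,.1005,.1025):
    P=cast(p,I,z); T=Rt.inv().apply(P-d["pos"])*1000; print(z,T.round(1).tolist(),"w",np.linalg.norm(P[0]-P[1])*1000)
print("tool",d["pos"],d["q"], "toolx yaw",np.degrees(np.arctan2(*Rt.as_matrix()[[1,0],0])), Rt.as_matrix()[:,2])
E
```

```text
block [ 0.5774 -0.1429  0.024 ] yaw -8.64 -8.599999999999994 0.11980945609896498 0.09937975830740671
chamfer [ 0.5775 -0.1427  0.024 ] yaw -8.55 -8.569999999999993 0.07856087615415167 0.05836965665980064
bolts mid [ 0.5774465  -0.14285317  0.028     ] [[ 0.6331 -0.1107  0.028 ]
 [ 0.6211 -0.19    0.028 ]
 [ 0.5218 -0.175   0.028 ]]
0.0985 [[32.8, -25.4, 179.2], [32.9, 24.4, 179.0], [1.5, 24.8, 179.2], [1.3, -26.0, 179.4]] w 49.86643759159098
0.1005 [[33.3, -25.1, 177.2], [33.4, 24.1, 177.0], [2.4, 24.5, 177.2], [2.2, -25.7, 177.4]] w 49.19476642985006
0.1025 [[33.7, -24.8, 175.2], [33.8, 23.7, 175.0], [3.2, 24.1, 175.2], [3.1, -25.3, 175.4]] w 48.52309526810914
tool [ 0.51658624 -0.13098229  0.27782652] [-0.00230931  0.99705401 -0.07656246 -0.00401887] toolx yaw -8.781143647322546 [-0.00766044  0.00522039 -0.99995703]
```

```bash
python3 -c "
from station import bot
from h import *
goto(bot,[.5792,-.1436,.235],-8.6)"
```

```text
t 4.62 pos [ 0.5165 -0.1311  0.2777] F [-0.4  0.4 -1.7] M [0.01 0.04 0.  ] w 0.023
rot [-0.0042  0.0092 -0.0034] mm [64.29  2.97 42.09]
```

Emit:
step_arm(
  moves=[-0.004,0.009,-0.003,32,1.5,10,-1,0,0,0,32,1.5,15,-1,0,0,0,0,0,10,-1,0,0,0,0,0,0,-1],
)

```text
clock: 5.12
position: [0.5811, -0.1464, 0.2392]
orientation: [-0.0, 0.997, -0.077, -0.001]
force: [-1.4, 0.4, -1.7]
grip_width: 0.0227
```

```bash
python3 -c "
from station import bot
from h import *
goto(bot,[.5792,-.1436,.225],-8.6)"
```

```text
t 5.12 pos [ 0.5811 -0.1464  0.2392] F [-1.4  0.4 -1.7] M [-0.    0.   -0.01] w 0.0227
rot [-0.0003  0.0017 -0.0039] mm [-2.28 -2.43 14.2 ]
```

Emit:
step_arm(
  moves=[0,0.002,-0.004,-1.5,-2,6,-1,0,0,0,0,0,4,-1,0,0,0,0,0,0,-1,0,0,0,0,0,0,-1],
)

```text
clock: 5.62
position: [0.5786, -0.144, 0.2293]
orientation: [-0.0, 0.997, -0.075, 0.0]
force: [-0.7, 0.6, -0.7]
grip_width: 0.0228
```

```bash
python3 -c "
from station import bot
from h import *
goto(bot,[.5792,-.1436,.2015],-8.6)
p=bot.camera_params('wrist');o=bot.get_obs();im=bot.capture('wrist');cv2.imwrite('pics/w4.png',im);np.savez('w4.npz',pos=o['position'],q=o['orientation'],**p)
goto(bot,[.5792,-.1436,.2015],-8.6)
"
```

```text
t 5.62 pos [ 0.5786 -0.144   0.2293] F [-0.7  0.6 -0.7] M [ 0.05 -0.02 -0.01] w 0.0228
rot [-0.0003 -0.0003 -0.0004] mm [ 0.57 -0.5  27.76]
t 5.67 pos [ 0.5786 -0.144   0.2293] F [-0.1 -1.1 -1.5] M [-0.03 -0.02  0.02] w 0.0232
rot [-0.0003 -0.0004 -0.0004] mm [ 0.5  -0.49 27.82]
```

View pics/w4.png

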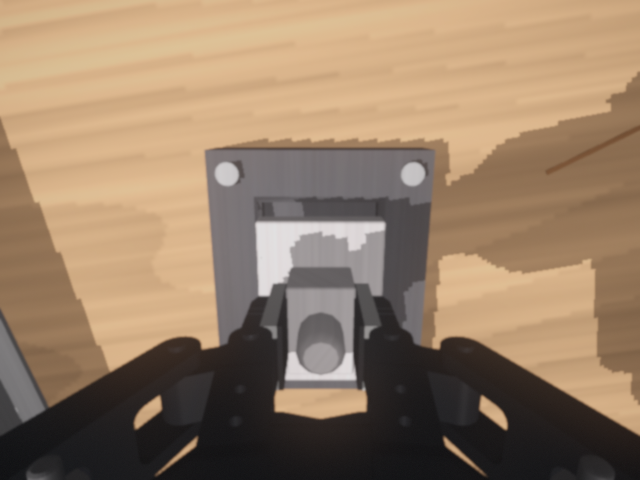

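The plate sits squarely over the pocket mouth: its far edge runs (256,222) to (385,222), and the pocket edge is near row 198. I'll descend to just above the mouth.

Emit:
step_arm(
  moves=[0,0,0,0.5,-0.5,8,-1,0,0,0,0,0,6,-1,0,0,0,0,0,0,-1,0,0,0,0,0,0,-1],
)

```text
clock: 6.18
position: [0.5793, -0.1435, 0.2145]
orientation: [-0.0, 0.997, -0.075, 0.0]
force: [1.0, 0.9, -0.9]
grip_width: 0.0228
```

```bash
python3 -c "
from station import bot
from h import *
goto(bot,[.5792,-.1436,.2015],-8.6)
"
```

```text
t 6.17 pos [ 0.5793 -0.1435  0.2145] F [ 1.   0.9 -0.9] M [ 0.02  0.01 -0.01] w 0.0228
rot [-0.0002 -0.0007 -0.0003] mm [-0.11  0.08 12.99]
```

Emit:
step_arm(
  moves=[0,0,0,0,0,4,-1,0,0,0,0,0,3,-1,0,0,0,0,0,2,-1,0,0,0,0,0,0,-1],
)

```text
clock: 6.68
position: [0.5794, -0.1436, 0.205]
orientation: [-0.0, 0.997, -0.075, 0.0]
force: [-0.2, 0.2, -1.6]
grip_width: 0.0229
```

```bash
python3 -c "
from station import bot
from h import *
goto(bot,[.5792,-.1436,.2015],-8.6)
"
```

```text
t 6.67 pos [ 0.5794 -0.1436  0.205 ] F [-0.2  0.2 -1.6] M [ 0.01  0.03 -0.05] w 0.0229
rot [-0.0002 -0.0009 -0.0003] mm [-0.2   0.04  3.46]
```

Emit:
step_arm(
  moves=[0,0,0,0,0,2,-1,0,0,0,0,0,1,-1,0,0,0,0,0,1,-1,0,0,0,0,0,0,-1],
)

```text
clock: 7.18
position: [0.5797, -0.1437, 0.2014]
orientation: [0.0, 0.997, -0.075, 0.001]
force: [-0.2, 0.3, -0.7]
grip_width: 0.0225
```

```bash
python3 -c "
from station import bot
from h import *
goto(bot,[.5792,-.1436,.2015],-8.6)
"
```

```text
t 7.17 pos [ 0.5797 -0.1437  0.2014] F [-0.2  0.3 -0.7] M [-0.   -0.01  0.02] w 0.0225
rot [-0.     -0.0018 -0.0003] mm [-0.55 -0.   -0.09]
```

Emit:
step_arm(
  moves=[0,-0.001,0,-0.5,0,1,-1,0,0,0,0,0,0.5,-1,0,0,0,0,0,0.5,-1],
)

```text
clock: 7.55
position: [0.5798, -0.1437, 0.2013]
orientation: [0.0, 0.997, -0.075, 0.001]
force: [-3.1, 1.2, 4.5]
grip_width: 0.0228
```

```bash
python3 -c "
from station import bot
from h import *
goto(bot,[.5792,-.1436,.2015],-8.6)
"
```

```text
t 7.55 pos [ 0.5798 -0.1437  0.2013] F [-3.1  1.2  4.5] M [ 0.08  0.43 -0.02] w 0.0228
rot [ 0.0001 -0.0015 -0.0002] mm [-0.63  0.02 -0.21]
```

It is home: the floor pushes back at z=0.2013, against an expected 0.2015. Releasing.

Emit:
step_arm(
  moves=[0,0,0,0,0,-0.5,-1,0,0,0,0,0,0,0,0,0,0,0,0,0,0,0,0,0,0,0,0,0],
)

```text
clock: 8.05
position: [0.5797, -0.1438, 0.2006]
orientation: [0.0, 0.997, -0.075, 0.001]
force: [-0.3, -0.2, -0.1]
grip_width: 0.0429
```

Emit:
step_arm(
  moves=[0,0,0,0,0,-15,0,0,0,0,0,0,-40,0,0,0,0,-25,0,-40,0.9,0,0,0,0,0,0,0.9,0,0,0,0,0,0,0.9],
)

```text
clock: 8.68
position: [0.5549, -0.1402, 0.3015]
orientation: [0.001, 0.997, -0.075, 0.003]
force: [0.2, 0.4, -0.6]
grip_width: 0.0812
```

```bash
python3 -c "
from station import bot
from h import *
p=bot.camera_params('wrist');o=bot.get_obs();im=bot.capture('wrist');cv2.imwrite('pics/w5.png',im);np.savez('w5.npz',pos=o['position'],q=o['orientation'],**p)
goto(bot,[.5792,-.1436,.2015],-8.6)
"
```

```text
t 8.72 pos [ 0.5552 -0.1403  0.3015] F [-0.8  0.8  0.1] M [-0.01 -0.03 -0.  ] w 0.081
rot [ 0.0011 -0.0056 -0.0003] mm [ 23.69  -0.41 100.1 ]
```

View pics/w5.png

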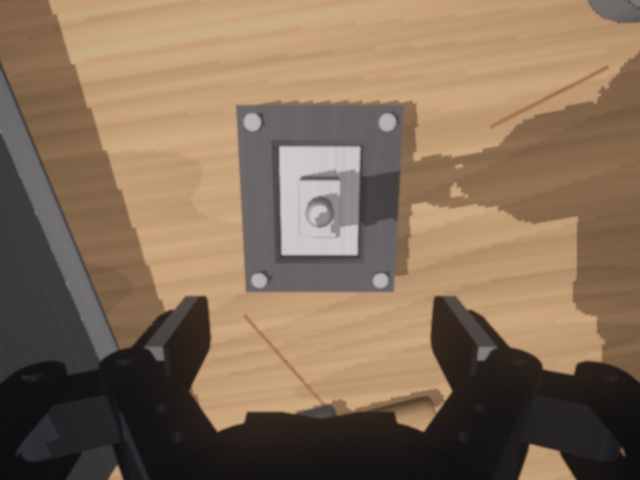

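The insert sits square in the pocket with an even gap: plate (279,146) to (361,257), spigot tip near (320,209). I'll measure the plate centre and spigot from this view.

```bash
python3 - <<'E'
from h import *
im=cv2.imread("pics/w5.png");cv2.imwrite("pics/c6.png",big(im,230,95,180,205,3))
E
```

```text
(no output)
```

View pics/c6.png

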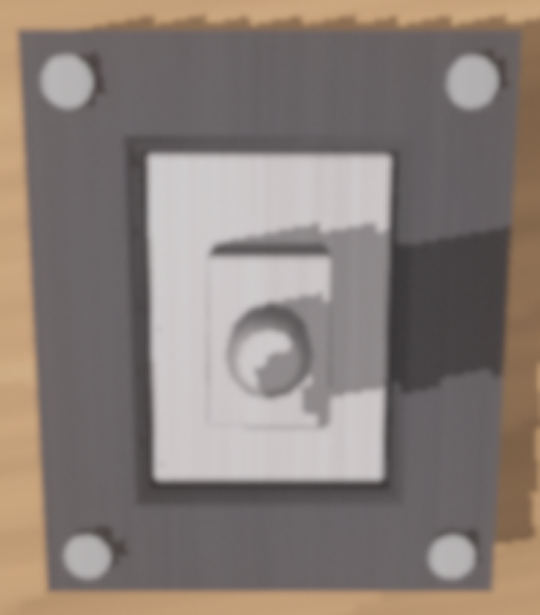

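```bash
python3 - <<'E'
from h import *
from station import bot
p=dict(np.load("w5.npz"))
f=lambda L:np.array(L,float)/3+(230-.33,95-.33)
P=cast(p,f([(147,153),(393,153),(386,481),(153,481)]),.024);e=P[0]+P[1]-P[2]-P[3];g=P[0]+P[3]-P[1]-P[2]
print("plate",P.mean(0).round(4),np.degrees(np.arctan2(e[1],e[0])),np.linalg.norm(e)/2,np.linalg.norm(g)/2)
P=cast(p,f([(21,30),(522,30),(492,590),(49,590)]),.024);print("block",P.mean(0).round(4))
P=cast(p,f([(67,82),(473,81),(452,556),(87,556)]),.028);print("bolts",P.mean(0).round(4))
c=P.mean(0)
print("tip px predicted in crop",((proj(p,[[.5774,-.1428,.062]])-(230-.33,95-.33))*3).round(1), "tip width px", 394*16/ (p['extrinsics'][2,:3]@[.577,-.143,.062]+p['extrinsics'][2,3])/1000*3)
goto(bot,[.528,.337,.3],0)
E
```

```text
plate [ 0.5785 -0.143   0.024 ] -8.674338434092697 0.07015043386963106 0.050644324724109895
block [ 0.5775 -0.1432  0.024 ]
bolts [ 0.5774 -0.1429  0.028 ]
tip px predicted in crop [[269.3 365.8]] tip width px 88.32433421814075
t 8.72 pos [ 0.5552 -0.1403  0.3015] F [-0.8  0.8  0.1] M [-0.01 -0.03 -0.  ] w 0.081
rot [ 0.0015 -0.0055 -0.1504] mm [-9.8370e+01 -4.6781e+02  4.2000e-01]
```

The seated plate measures at (0.5785,-0.143) with yaw −8.7°, so square. Next I cross the guard, empty and high, to the larger pink wheel.

Emit:
step_arm(
  moves=[0,0,0,-10,-20,-30,1,0,0,0,-11,-52,-10,1,0,0,0,-11,-52,0,1,0,0,0,-11,-52,0,1,0,0,-0.1,-11,-52,0,1],
)

```text
clock: 9.35
position: [0.5368, 0.096, 0.3365]
orientation: [0.0, 1.0, -0.028, -0.001]
force: [0.2, 0.2, 0.9]
grip_width: 0.0854
```

```bash
python3 -c "
from station import bot
from h import *
goto(bot,[.528,.337,.33],45)
"
```

```text
t 9.35 pos [0.5368 0.096  0.3365] F [0.2 0.2 0.9] M [ 0.01 -0.01 -0.02] w 0.0854
rot [-4.000e-04  2.100e-03 -8.415e-01] mm [ -22.32 -240.09    6.39]
```

Emit:
step_arm(
  moves=[0,0,-0.168,-4.5,-48,0,1,0,0,-0.168,3.5,-48,0,1,0,0,-0.168,11.5,-47,5,1,0,0,-0.168,19,-44,10,1,0,0,-0.168,26,-40,10,1],
)

```text
clock: 9.98
position: [0.5234, 0.345, 0.304]
orientation: [-0.001, 0.918, 0.395, -0.005]
force: [0.1, 0.8, -0.3]
grip_width: 0.0852
```

Emit:
step_arm(
  moves=[0,0,0,0,0,0,1,0,0,0,0,0,0,1],
)

```text
clock: 10.22
position: [0.522, 0.3477, 0.2998]
orientation: [-0.0, 0.918, 0.397, -0.008]
force: [0.1, 0.2, 0.7]
grip_width: 0.0856
```

```bash
python3 -c "
from station import bot
from h import *
goto(bot,[.528,.337,.30],45)
p=bot.camera_params('wrist');o=bot.get_obs();im=bot.capture('wrist');cv2.imwrite('pics/w6.png',im);np.savez('w6.npz',pos=o['position'],q=o['orientation'],**p)
"
```

```text
t 10.22 pos [0.522  0.3477 0.2998] F [0.1 0.2 0.7] M [-0.01 -0.03  0.05] w 0.0856
rot [-0.0069  0.0148  0.0319] mm [-3.69 11.71 -0.26]
```

View pics/w6.png

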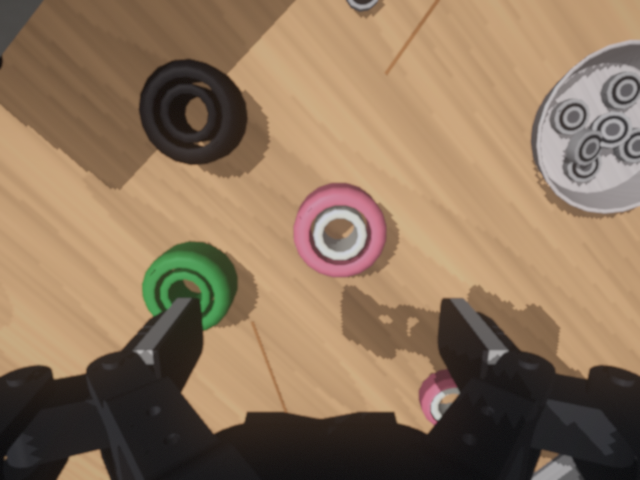

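The larger pink wheel is at (340,230), with green at (190,287), black at (193,111) and the small pink one at (443,400). Fitting its outlines.

```bash
cat > wh.py <<'E'
from h import *
def wheel(n,box,zt):
    im=cv2.imread(f"pics/{n}.png");p=dict(np.load(f"{n}.npz"));x,y,w,h=box
    hs=cv2.cvtColor(im,cv2.COLOR_BGR2HSV)
    M=np.zeros(hs.shape[:2],bool);M[y:y+h,x:x+w]=1
    wm=(M&(hs[...,1]<60)&(hs[...,2]>120)).astype(np.uint8);pm=(M&((hs[...,0]>160)|(hs[...,0]<4))&(hs[...,1]>75)&(hs[...,2]>60)).astype(np.uint8)
    for nm,m in(("hub",wm),("pink",pm)):
        c=cv2.convexHull(max(cv2.findContours(m,0,1)[0],key=cv2.contourArea));e=cv2.fitEllipse(c)
        P=cast(p,c.reshape(-1,2),zt)[:,:2]*1000
        E=cv2.minEnclosingCircle(P.astype(np.float32))
        print(nm,"px",np.round(e[0],1),np.round(e[1],1),"ctr on top plane",cast(p,e[0],zt).round(4),"circ",np.round(E[0],1),round(E[1],1))
E
python3 -c "
from wh import *
wheel('w6',(285,175,115,115),.032)
cv2.imwrite('pics/c7.png',big(cv2.imread('pics/w6.png'),280,165,130,130,4))"
```

```text
hub px [339.3 234. ] [52.8 54.3] ctr on top plane [[0.5296 0.3412 0.032 ]] circ [529.6 340.8] 17.3
pink px [339.1 230.4] [92.1 94.1] ctr on top plane [[0.5311 0.343  0.032 ]] circ [531.1 342.2] 30.4
```

View pics/c7.png

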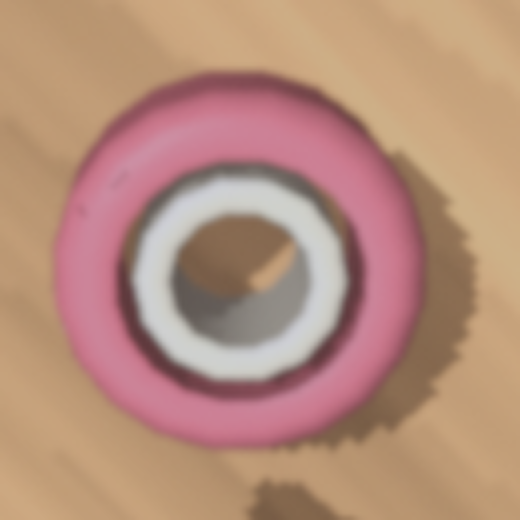

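```bash
python3 -c "
from station import bot
from h import *
goto(bot,[.5293,.3406,.23],45)
"
```

```text
t 10.28 pos [0.5219 0.3474 0.2997] F [-0.2  0.1 -0.3] M [0.05 0.02 0.07] w 0.0853
rot [-0.0075  0.0149  0.0313] mm [ 1.14 10.59 69.59]
```

Emit:
step_arm(
  moves=[-0.007,0.014,0.03,1,10,30,1,0,0,0,0,0,30,1,0,0,0,0,0,0,1,0,0,0,0,0,0,1],
)

```text
clock: 10.78
position: [0.5322, 0.3367, 0.2407]
orientation: [0.0, 0.925, 0.379, 0.001]
force: [-0.0, 0.9, -0.2]
grip_width: 0.085
```

```bash
python3 -c "
from station import bot
from h import *
goto(bot,[.5293,.3406,.172],45)
p=bot.camera_params('wrist');o=bot.get_obs();im=bot.capture('wrist');cv2.imwrite('pics/w7.png',im);np.savez('w7.npz',pos=o['position'],q=o['orientation'],**p)
"
```

```text
t 10.78 pos [0.5322 0.3367 0.2407] F [-0.   0.9 -0.2] M [ 0.01 -0.03 -0.05] w 0.085
rot [ 0.0016 -0.0021 -0.0081] mm [ 0.52 -4.88 68.67]
```

View pics/w7.png

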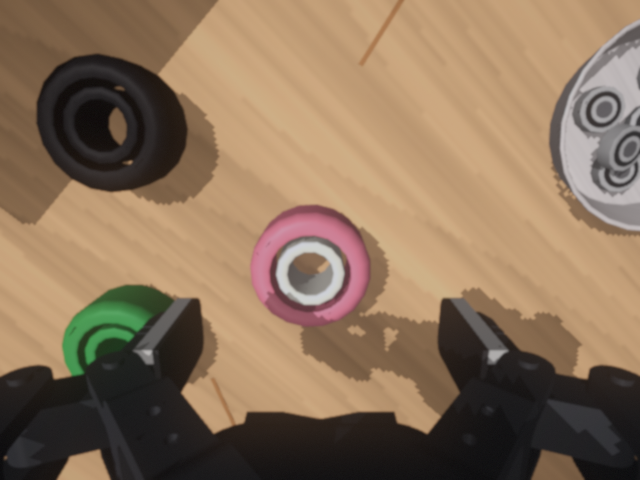

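```bash
python3 -c "
from wh import *
from station import bot
wheel('w7',(240,195,145,140),.032)
p=bot.camera_params('top')
g=cast(p,(176,309),.03)[0][:2];b=cast(p,(147,273),.03)[0][:2];w=np.array([.5293,.3406]);print(g,b)
for yaw in (45,35,30):
    y=np.radians(yaw);f=w-.045*np.array([np.sin(y),-np.cos(y)]); print(yaw,[round(np.linalg.norm(q-f)-.03,3) for q in(g,b)])
goto(bot,[.5293,.3406,.2],35)
"
```

```text
hub px [309.6 271.7] [67.5 69.1] ctr on top plane [[0.5301 0.3415 0.032 ]] circ [530.3 341.2] 17.7
pink px [310.1 266.2] [119.  120.9] ctr on top plane [[0.5323 0.3432 0.032 ]] circ [531.3 342.8] 30.8
[0.4254391  0.37567873] [0.5141958  0.45037341]
45 [np.float64(0.042), np.float64(0.05)]
35 [np.float64(0.048), np.float64(0.044)]
30 [np.float64(0.051), np.float64(0.041)]
t 10.82 pos [0.532  0.3367 0.2406] F [-0.3 -1.3  0.6] M [ 0.01  0.   -0.02] w 0.0853
rot [ 0.0014 -0.0018  0.1667] mm [ 0.75 -4.71 40.56]
```

Emit:
step_arm(
  moves=[0,0,-0.007,1.5,-4.5,20,1,0,0,0,0,0,20,1,0,0,0,0,0,5,1,0,0,0,0,0,0,1],
)

```text
clock: 11.32
position: [0.5304, 0.3417, 0.1943]
orientation: [0.0, 0.924, 0.383, 0.002]
force: [0.4, 0.0, -0.1]
grip_width: 0.0854
```

```bash
python3 -c "
from station import bot
from h import *
goto(bot,[.5298,.3410,.172],45)
"
```

```text
t 11.32 pos [0.5304 0.3417 0.1943] F [ 0.4  0.  -0.1] M [-0.07 -0.07 -0.02] w 0.0854
rot [ 0.0024 -0.0043 -0.0003] mm [-1.01 -0.03 22.32]
```

Emit:
step_arm(
  moves=[0.002,-0.004,0,-1,0,12,1,0,0,0,0,0,9,1,0,0,0,0,0,1,1,0,0,0,0,0,0,1],
)

```text
clock: 11.82
position: [0.53, 0.3411, 0.1711]
orientation: [0.0, 0.924, 0.383, 0.0]
force: [-1.1, 0.2, 1.6]
grip_width: 0.0854
```

```bash
python3 -c "
from station import bot
from h import *
goto(bot,[.5298,.3410,.172],45)
p=bot.camera_params('wrist');o=bot.get_obs();im=bot.capture('wrist');cv2.imwrite('pics/w8.png',im);np.savez('w8.npz',pos=o['position'],q=o['orientation'],**p)
"
```

```text
t 11.82 pos [0.53   0.3411 0.1711] F [-1.1  0.2  1.6] M [-0.01  0.01 -0.  ] w 0.0854
rot [ 0.0005 -0.0007 -0.0002] mm [-0.21 -0.05 -0.91]
```

View pics/w8.png

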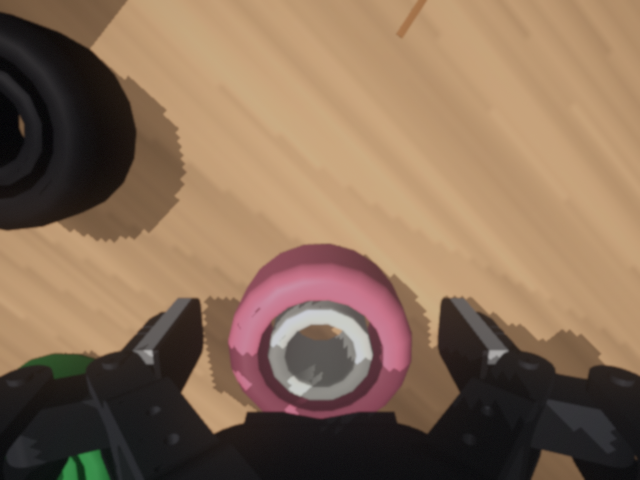

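The wheel hub at (320,350) is centred between the fingers, and both neighbours are clear. Closing.

Emit:
step_arm(
  moves=[0,0,0,0,0,0,-1,0,0,0,0,0,0,-1,0,0,0,0,0,0,-1,0,0,0,0,0,0,-1],
  grip_force=60,
)

```text
clock: 12.38
position: [0.5308, 0.3416, 0.1734]
orientation: [-0.0, 0.924, 0.383, 0.002]
force: [0.3, 0.1, -0.8]
grip_width: 0.0562
```

```bash
python3 -c "
from station import bot
from h import *
goto(bot,[.5298,.3410,.172],45)
p=bot.camera_params('wrist');o=bot.get_obs();im=bot.capture('wrist');cv2.imwrite('pics/w9.png',im);np.savez('w9.npz',pos=o['position'],q=o['orientation'],**p)
"
```

```text
t 12.38 pos [0.5308 0.3416 0.1734] F [ 0.3  0.1 -0.8] M [-0.    0.02 -0.04] w 0.0562
rot [ 0.0013 -0.0033 -0.0001] mm [-1.12 -0.31  1.39]
```

View pics/w9.png

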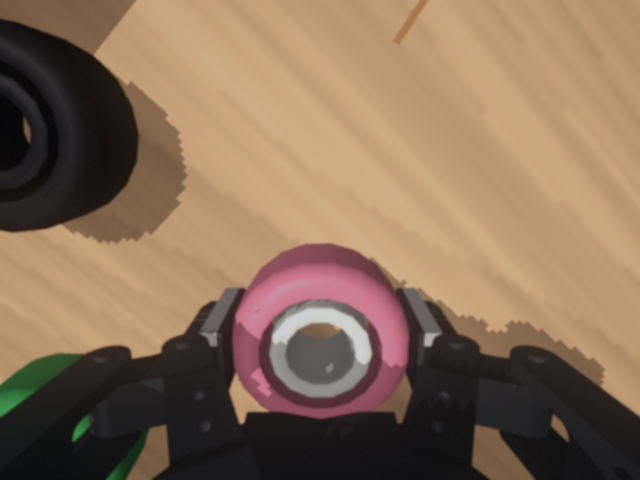

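Emit:
step_arm(
  moves=[0,0,0,0,0,-5,-1,0,0,0,0,0,-10,-1,0,0,0,0,0,0,-1,0,0,0,0,0,0,-1],
)

```text
clock: 12.92
position: [0.5306, 0.3415, 0.1892]
orientation: [0.0, 0.924, 0.383, 0.002]
force: [0.4, -0.5, -2.0]
grip_width: 0.0567
```

```bash
python3 -c "
from station import bot
from h import *
goto(bot,[.5298,.3410,.172],45)
p=bot.camera_params('wrist');o=bot.get_obs();im=bot.capture('wrist');cv2.imwrite('pics/w10.png',im);np.savez('w10.npz',pos=o['position'],q=o['orientation'],**p)
"
```

```text
t 12.93 pos [0.5306 0.3415 0.1892] F [ 0.4 -0.5 -2. ] M [0.04 0.02 0.01] w 0.0567
rot [ 0.0012 -0.0028 -0.0001] mm [-0.9  -0.23 17.22]
```

View pics/w10.png

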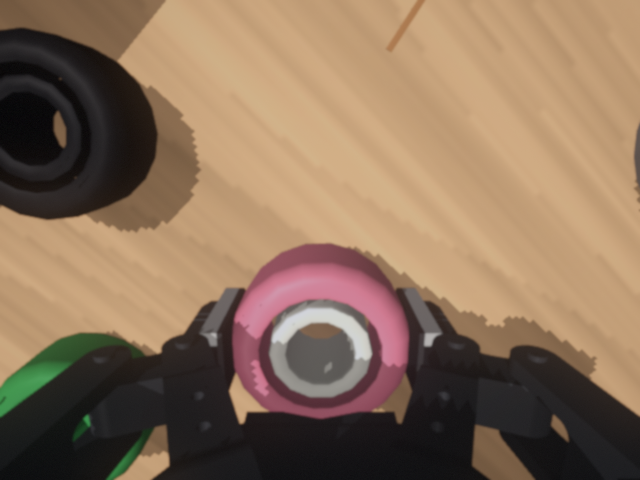

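The wheel came up in the grip unchanged: hub still at (320,350), and about 1 N of weight. I'll lift high and then traverse.

Emit:
step_arm(
  moves=[0,0,0,0,0,-40,-1,0,0,0,0,0,-50,-1,0,0,0,0,0,-50,-1,0,0,0,-10,12,-25,-1,0,0,0,-20,25,0,-1],
)

```text
clock: 13.6
position: [0.5345, 0.2944, 0.3575]
orientation: [0.0, 0.923, 0.384, 0.0]
force: [0.0, -1.3, -1.9]
grip_width: 0.0563
```

```bash
python3 -c "
from station import bot
from h import *
goto(bot,[.578,-.143,.35],45)
"
```

```text
t 13.6 pos [0.5345 0.2944 0.3575] F [ 0.  -1.3 -1.9] M [-0.02 -0.01  0.  ] w 0.0563
rot [0.0003 0.     0.0031] mm [-279.59  339.21    7.58]
```

Emit:
step_arm(
  moves=[0,0,0,-28,34,0,-1,0,0,0,-28,34,0,-1,0,0,0,-28,34,0,-1,0,0,0,-28,34,0,-1,0,0,0,-28,34,0,-1],
)

```text
clock: 14.22
position: [0.5563, 0.0701, 0.3583]
orientation: [0.0, 0.923, 0.386, 0.001]
force: [0.4, 0.8, -0.1]
grip_width: 0.0563
```

```bash
python3 -c "
from station import bot
from h import *
goto(bot,[.578,-.143,.35],45)
"
```

```text
t 14.22 pos [0.5563 0.0701 0.3583] F [ 0.4  0.8 -0.1] M [ 0.04 -0.03  0.01] w 0.0563
rot [ 0.0018 -0.0025  0.0068] mm [-136.48  165.06    8.32]
```

Emit:
step_arm(
  moves=[0,0,0,-28,34,0,-1,0,0,0,-28,34,0,-1,0,0,0,-28,34,0,-1,0,0,0,-26,30,10,-1,0,0,0,-16,20,10,-1],
)

```text
clock: 14.85
position: [0.5757, -0.1344, 0.3384]
orientation: [0.001, 0.923, 0.385, 0.002]
force: [-0.8, 0.1, -0.7]
grip_width: 0.0565
```

Emit:
step_arm(
  moves=[0,0,0,0,0,0,-1,0,0,0,0,0,0,-1,0,0,0,0,0,0,-1],
)

```text
clock: 15.22
position: [0.5752, -0.1349, 0.3374]
orientation: [0.0, 0.923, 0.384, 0.002]
force: [0.3, -0.4, -1.3]
grip_width: 0.0563
```

```bash
python3 -c "
from station import bot
from h import *
goto(bot,[.5785,-.143,.30],45)
p=bot.camera_params('wrist');o=bot.get_obs();im=bot.capture('wrist');cv2.imwrite('pics/w11.png',im);np.savez('w11.npz',pos=o['position'],q=o['orientation'],**p)
"
```

```text
t 15.22 pos [ 0.5752 -0.1349  0.3374] F [ 0.3 -0.4 -1.3] M [ 0.01  0.03 -0.03] w 0.0563
rot [ 0.0014 -0.0031  0.0025] mm [-3.56  8.03 37.39]
```

View pics/w11.png

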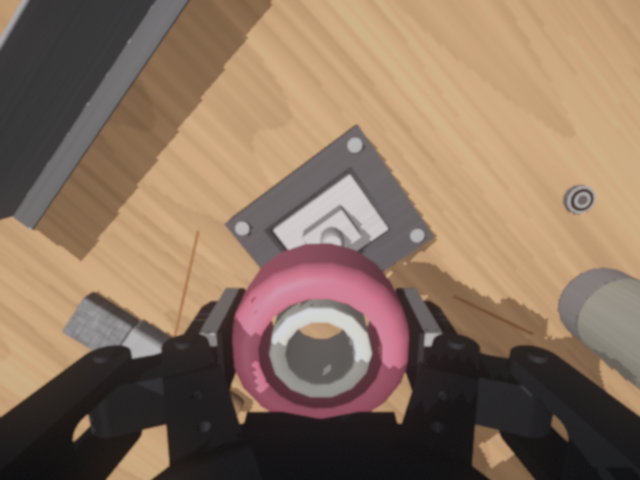

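The guard is cleared. The wrist view shows three bolts at (355,145), (242,228) and (417,236), and the hub at (320,350). Next I measure wheel and fixture in this same image so the camera bias cancels.

```bash
cat > ms.py <<'E'
from h import *
import sys
def meas(n,bolts,hubbox,off=(.0011,-.0001),und=.1734):
    im=cv2.imread(f"pics/{n}.png");p=dict(np.load(f"{n}.npz"));Rt=quat(p["q"]);hs=cv2.cvtColor(im,cv2.COLOR_BGR2HSV)
    # bolts: refine with bright blob centroid
    g=cv2.cvtColor(im,cv2.COLOR_BGR2GRAY);B=[]
    for (u,v) in bolts:
        q=g[v-12:v+13,u-12:u+13];m=(q>(int(q.max())+int(np.median(q)))/2).astype(np.uint8)
        k,l,s,c=cv2.connectedComponentsWithStats(m);i=l[12,12];B.append(c[i]+(u-12,v-12));print("bolt",B[-1].round(1),s[i,4])
    P=cast(p,B,.028)[:,:2]
    y=np.radians(-8.6);F=np.array([[np.cos(y),-np.sin(y)],[np.sin(y),np.cos(y)]])
    sg=np.array([(a,b) for a in(50,-50) for b in(40,-40)])/1000@F.T
    cen=np.array([.5774,-.1429]);res=np.array([min((x-cen-s for s in sg),key=np.linalg.norm) for x in P]);print("res mm",(res*1000).round(1))
    c=cen+res.mean(0)+off;print("spigot(cam)",c.round(4))
    x,yy,w,h=hubbox;M=np.zeros(g.shape,bool);M[yy:yy+h,x:x+w]=1
    m=(M&(hs[...,1]<50)&(hs[...,2]>90)).astype(np.uint8)
    ct=cv2.convexHull(max(cv2.findContours(m,0,1)[0],key=cv2.contourArea))
    C,D=ray(p,ct.reshape(-1,2));C=Rt.inv().apply(C-p["pos"]);D=Rt.inv().apply(D)
    for zt in (und-.032,und-.030):
        T=C+D*((zt-C[2])/D[:,2])[:,None];e=cv2.fitEllipse((T[:,:2]*1000).astype(np.float32));print("hub in tool @",zt,np.round(e[0],2),np.round(e[1],1))
    s=Rt.inv().apply(np.r_[c,.062]-p["pos"])*1000;print("spigot tip in tool",s.round(2))
    return
E
python3 -c "
from ms import *
meas('w11',[(355,145),(242,228),(417,236)],(262,290,118,118))
cv2.imwrite('pics/c8.png',big(cv2.imread('pics/w11.png'),220,230,200,200,4)[:600,:800])"
```

```text
bolt [354.2 144.5] 173
bolt [241.5 227.9] 146
bolt [416.6 235. ] 145
res mm [[0.3 0.3]
 [0.  0.2]
 [0.1 0.2]]
spigot(cam) [ 0.5786 -0.1428]
hub in tool @ 0.1414 [ 0.22 -0.15] [33.  35.8]
hub in tool @ 0.1434 [-1.   -0.15] [33.6 36.5]
spigot tip in tool [ -4.04   7.63 275.38]
```

View pics/c8.png

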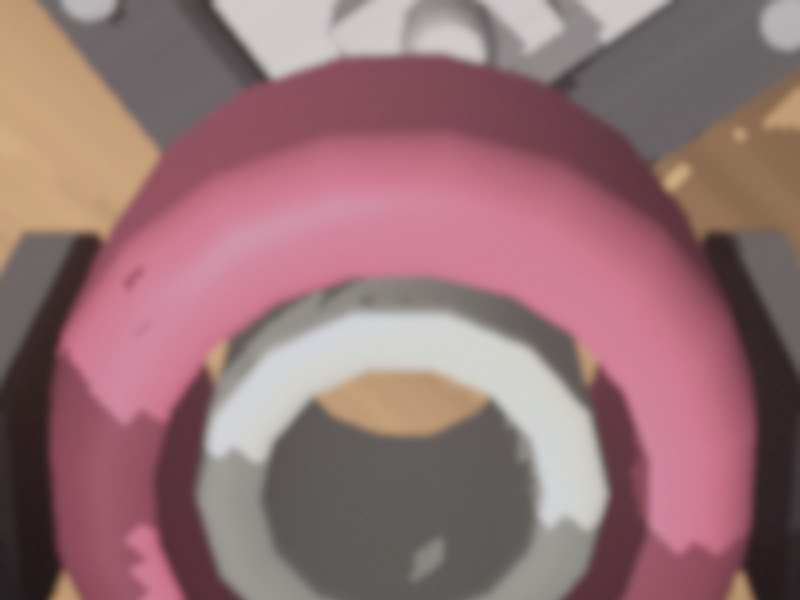

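```bash
python3 -c "
from h import *
cv2.imwrite('pics/c9.png',big(cv2.imread('pics/w11.png'),255,285,135,125,5.5)[:600,:800])"
```

```text
(no output)
```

View pics/c9.png

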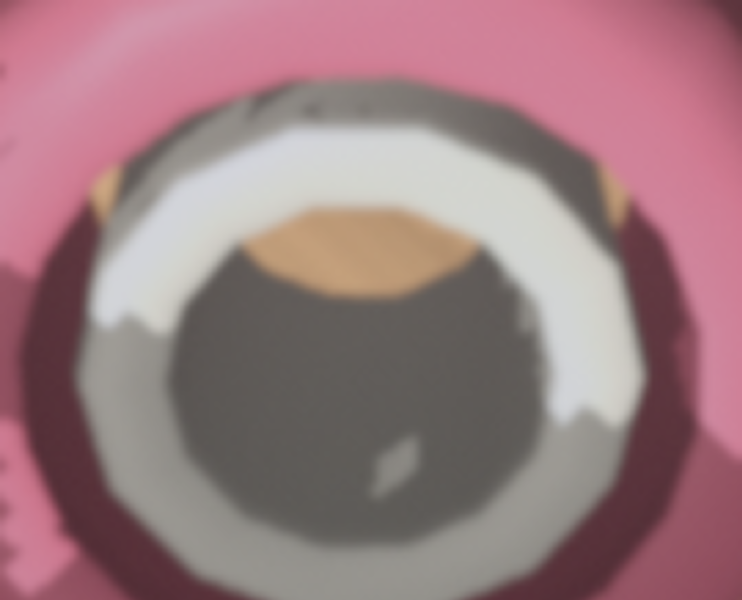

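```bash
python3 -c "
from h import *
p=dict(np.load('w11.npz'));Rt=quat(p['q'])
f=lambda L:np.array(L,float)/5.5+(255-.4,285-.4)
pts=f([(168,377),(552,377),(355,207),(352,547),(75,377),(645,377),(355,125),(360,297)])
C,D=ray(p,pts);C=Rt.inv().apply(C-p['pos']);D=Rt.inv().apply(D)
for z in (.1394,.1414,.1434,.1454,.1474,.1714,.1734):
    T=(C+D*((z-C[2])/D[:,2])[:,None])*1000
    print(z,'bore w',round(T[1,1]-T[0,1],1),'h',round(T[2,0]-T[3,0],1),'ctr x',round((T[2,0]+T[3,0])/2,2),'y',round((T[0,1]+T[1,1])/2,2),'outer w',round(T[5,1]-T[4,1],1),'y',round((T[4,1]+T[5,1])/2,2),'far rim x',round(T[7,0],2))
"
```

```text
0.1394 bore w 21.8 h 21.8 ctr x -0.04 y -0.15 outer w 32.4 y -0.15 far rim x 5.28
0.1414 bore w 22.2 h 22.2 ctr x -1.29 y -0.15 outer w 33.0 y -0.15 far rim x 4.14
0.1434 bore w 22.6 h 22.6 ctr x -2.54 y -0.14 outer w 33.5 y -0.14 far rim x 2.99
0.1454 bore w 23.0 h 23.0 ctr x -3.78 y -0.14 outer w 34.1 y -0.14 far rim x 1.84
0.1474 bore w 23.4 h 23.4 ctr x -5.03 y -0.14 outer w 34.7 y -0.14 far rim x 0.69
0.1714 bore w 28.2 h 28.2 ctr x -19.99 y -0.12 outer w 41.9 y -0.12 far rim x -13.1
0.1734 bore w 28.6 h 28.6 ctr x -21.23 y -0.12 outer w 42.4 y -0.11 far rim x -14.25
```

```bash
python3 -c "
from station import bot
from h import *
goto(bot,[.5795,-.142,.245],45)
"
```

```text
t 15.28 pos [ 0.5752 -0.1348  0.3374] F [-0.6  0.5 -0.9] M [0.   0.03 0.  ] w 0.0566
rot [ 0.0015 -0.0032  0.0027] mm [-2.42  7.99 92.44]
```

Emit:
step_arm(
  moves=[0.001,-0.003,0.002,-2.5,8,20,-1,0,0,0,0,0,30,-1,0,0,0,0,0,10,-1,0,0,0,0,0,0,-1,0,0,0,0,0,0,-1],
)

```text
clock: 15.9
position: [0.5803, -0.1411, 0.2746]
orientation: [0.001, 0.923, 0.385, 0.0]
force: [1.0, -0.1, -0.1]
grip_width: 0.0565
```

```bash
python3 -c "
from station import bot
from h import *
goto(bot,[.5795,-.142,.245],45)
"
```

```text
t 15.9 pos [ 0.5803 -0.1411  0.2746] F [ 1.  -0.1 -0.1] M [ 0.01 -0.02  0.02] w 0.0565
rot [ 0.0019 -0.0003  0.0039] mm [-1.19  0.04 29.64]
```

Emit:
step_arm(
  moves=[0.002,0,0.003,-1,0,12,-1,0,0,0,0,0,9,-1,0,0,0,0,0,3,-1,0,0,0,0,0,0,-1,0,0,0,0,0,0,-1],
)

```text
clock: 16.52
position: [0.5804, -0.1423, 0.251]
orientation: [0.001, 0.924, 0.383, 0.001]
force: [0.0, -0.3, 0.3]
grip_width: 0.0561
```

```bash
python3 -c "
from station import bot
from h import *
goto(bot,[.5795,-.142,.245],45)
for n,k in (('wrist','w12'),('scene','s12'),('top','t12')):
    p=bot.camera_params(n);o=bot.get_obs();im=bot.capture(n);cv2.imwrite(f'pics/{k}.png',im);np.savez(k+'.npz',pos=o['position'],q=o['orientation'],**p)
s=cv2.imread('pics/s12.png');t=cv2.imread('pics/t12.png')
cv2.imwrite('pics/s12c.png',big(s,200,220,130,120,6)[:600]);cv2.imwrite('pics/t12c.png',big(t,340,200,100,100,6))
"
```

```text
t 16.52 pos [ 0.5804 -0.1423  0.251 ] F [ 0.  -0.3  0.3] M [0.03 0.02 0.02] w 0.0561
rot [ 0.0031 -0.0017  0.0007] mm [-0.45 -0.82  5.97]
```

View pics/w12.png

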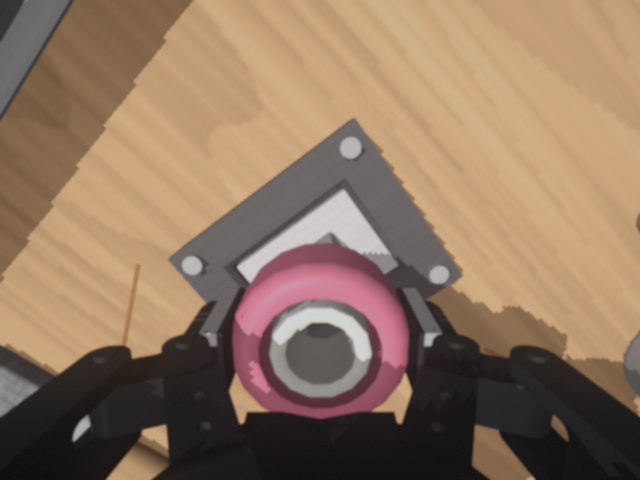

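View pics/s12c.png

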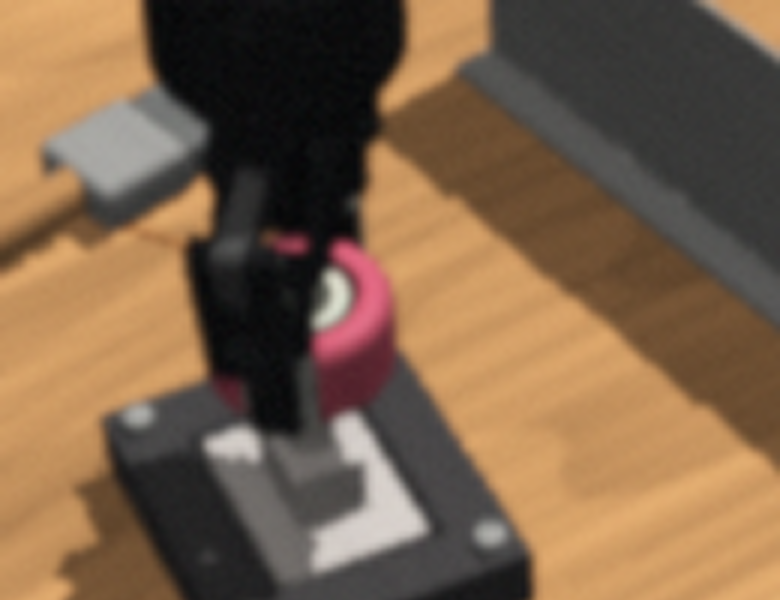

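View pics/t12c.png

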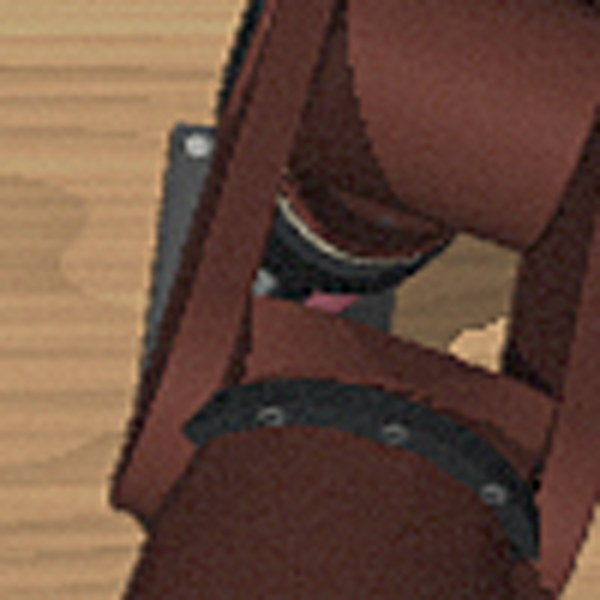

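The scene crop shows the wheel hanging clear over the spigot, with its pink edges at crop columns ~212 and ~397. This camera's horizontal axis lies almost along the tool's x, which is the direction I trust least, so I'll use it as a check.

```bash
python3 - <<'E'
from ms import *
from station import bot
meas('w12',[(350,148),(192,265),(438,274)],(268,300,106,102))
p=dict(np.load('s12.npz'));im=cv2.imread('pics/s12.png');Rt=quat(p['q'])
hs=cv2.cvtColor(im,cv2.COLOR_BGR2HSV)
m=(((hs[...,0]>160)|(hs[...,0]<4))&(hs[...,1]>90)&(hs[...,2]>50)).astype(np.uint8);m[:,:228]=0;m[:,272:]=0;m[:250]=0;m[295:]=0
for r in range(258,294,3):
    x=np.where(m[r])[0]; print(r,(x.min(),x.max()) if len(x) else None,end=' ')
ys,xs=np.where(m);print('\nmask ext',xs.min(),xs.max(),ys.min(),ys.max())
u=.1734
for off in (-2.5,-1.2,0):
    a=np.linspace(0,2*np.pi,72)
    rings=[]
    for h in (.008,.016,.024):
        X=Rt.apply(np.c_[off/1000+.03*np.cos(a),-.00015+.03*np.sin(a),np.full(72,u-h)])+p['pos'];rings.append(proj(p,X))
    q=np.vstack(rings);print(off,'wheel ext',q.min(0).round(1),q.max(0).round(1), 'hub top ctr',proj(p,Rt.apply([off/1000,0,u-.0305])+p['pos']).round(1))
y=np.radians(-8.6);F=np.array([[np.cos(y),-np.sin(y)],[np.sin(y),np.cos(y)]])
for s in [(50,40),(50,-40),(-50,40),(-50,-40)]:
    P=np.r_[np.array([.5774,-.1429])+F@(np.array(s)/1000),.028];print('bolt pred',proj(p,P).round(1))
g=cv2.cvtColor(im,cv2.COLOR_BGR2GRAY)
for u0,v0 in((223,289),(282,309)):
    q=g[v0-5:v0+6,u0-5:u0+6].astype(float);w=np.clip(q-110,0,None);yy,xx=np.mgrid[v0-5:v0+6,u0-5:u0+6];print('bolt',(w*xx).sum()/w.sum(),(w*yy).sum()/w.sum())
print('tip pred',proj(p,[.5786,-.1428,.062]).round(1))
E
```

```text
bolt [350.  147.2] 272
bolt [191.4 265.1] 252
bolt [438.9 274.3] 251
res mm [[ 0.2  0.3]
 [-0.1  0.2]
 [ 0.2 -0. ]]
spigot(cam) [ 0.5786 -0.1428]
hub in tool @ 0.1414 [ 0.27 -0.22] [33.6 35.6]
hub in tool @ 0.1434 [-0.95 -0.22] [34.2 36.3]
spigot tip in tool [ -1.99  -1.43 188.97]
258 None 261 (np.int64(245), np.int64(260)) 264 (np.int64(257), np.int64(262)) 267 (np.int64(259), np.int64(264)) 270 (np.int64(259), np.int64(264)) 273 (np.int64(257), np.int64(264)) 276 (np.int64(251), np.int64(264)) 279 (np.int64(252), np.int64(265)) 282 (np.int64(253), np.int64(264)) 285 (np.int64(236), np.int64(262)) 288 (np.int64(254), np.int64(256)) 291 None 
mask ext 236 265 259 289
-2.5 wheel ext [232.2 260.8] [265.3 289.5] hub top ctr [[248.3 269.2]]
-1.2 wheel ext [232.8 260.8] [266.  289.6] hub top ctr [[249.  269.3]]
0 wheel ext [233.5 260.9] [266.7 289.6] hub top ctr [[249.6 269.4]]
bolt pred [[281.2 308.7]]
bolt pred [[241.8 323.4]]
bolt pred [[260.2 276. ]]
bolt pred [[222.5 289.1]]
bolt 221.8952468850946 286.09044762344257
bolt 283.8590405904059 307.0051660516605
tip pred [[250.5 286.6]]
```

The scene camera puts the wheel axis at −1.2 to −1.9 mm along tool x, which agrees with the wrist estimate. I'm adopting −1.5 mm and making the final trim.

```bash
python3 -c "
from station import bot
from h import *
goto(bot,[.5798,-.1419,.245],45)
"
```

```text
t 16.68 pos [ 0.5804 -0.1423  0.2512] F [ 0.4 -0.2 -1.1] M [ 0.03  0.04 -0.03] w 0.0567
rot [ 0.0033 -0.0019  0.0007] mm [-0.2  -0.71  6.18]
```

Emit:
step_arm(
  moves=[0.003,-0.002,0.001,-0.2,-0.7,3,-1,0,0,0,0,0,3,-1,0,0,0,0,0,0,-1,0,0,0,0,0,0,-1],
)

```text
clock: 17.18
position: [0.5798, -0.1419, 0.245]
orientation: [0.0, 0.924, 0.383, 0.0]
force: [-0.2, 0.5, -0.9]
grip_width: 0.0562
```

```bash
python3 -c "
from station import bot
from h import *
goto(bot,[.5798,-.1419,.245],45)
"
```

```text
t 17.18 pos [ 0.5798 -0.1419  0.245 ] F [-0.2  0.5 -0.9] M [-0.03 -0.01 -0.02] w 0.0562
rot [ 0.0005  0.0002 -0.0003] mm [-0.04  0.01 -0.04]
```

The pose is on target. One last check by picture.

Emit:
step_arm(
  moves=[0,0,0,0,0,0,-1,0,0,0,0,0,0,-1],
)

```text
clock: 17.42
position: [0.5799, -0.1419, 0.2451]
orientation: [0.0, 0.924, 0.383, 0.0]
force: [0.4, -1.2, -1.0]
grip_width: 0.0565
```

```bash
python3 -c "
from station import bot
from ms import *
goto(bot,[.5798,-.1419,.245],45)
for n,k in (('wrist','w13'),('scene','s13')):
    p=bot.camera_params(n);o=bot.get_obs();im=bot.capture(n);cv2.imwrite(f'pics/{k}.png',im);np.savez(k+'.npz',pos=o['position'],q=o['orientation'],**p)
cv2.imwrite('pics/s13c.png',big(im,200,225,120,95,6))
goto(bot,[.5798,-.1419,.245],45)
p=dict(np.load('s13.npz'));print('tip',(proj(p,[.5786,-.1428,.062])-(199.6,224.6))*6,'underside ctr',(proj(p,[.5786,-.1428,.072])-(199.6,224.6))*6)
"
```

```text
t 17.43 pos [ 0.5799 -0.1419  0.2451] F [ 0.4 -1.2 -1. ] M [-0.02 -0.07  0.02] w 0.0565
rot [ 0.0006  0.     -0.0003] mm [-0.08 -0.05  0.05]
t 17.52 pos [ 0.5799 -0.1419  0.2451] F [0.4 0.2 0.1] M [-0.02 -0.04 -0.  ] w 0.056
rot [ 0.0006  0.0001 -0.0004] mm [-0.05 -0.06  0.08]
tip [[305.5180293  371.87002391]] underside ctr [[303.29299673 349.22635315]]
```

View pics/s13c.png

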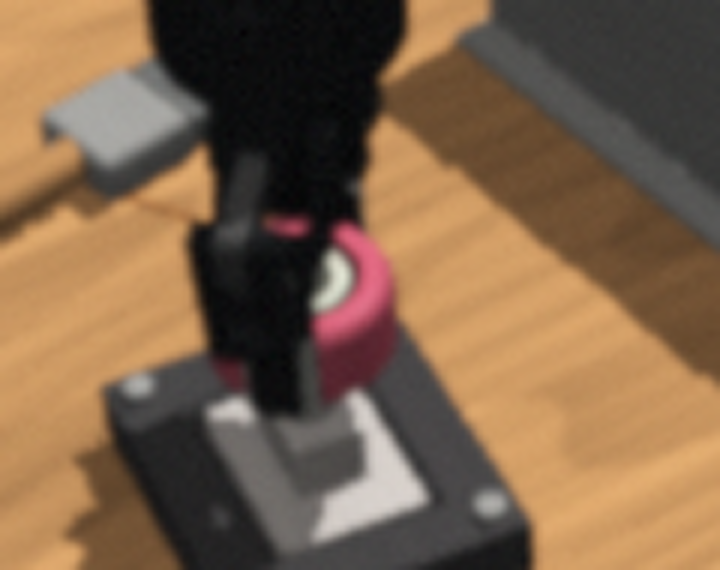

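View pics/s13.png

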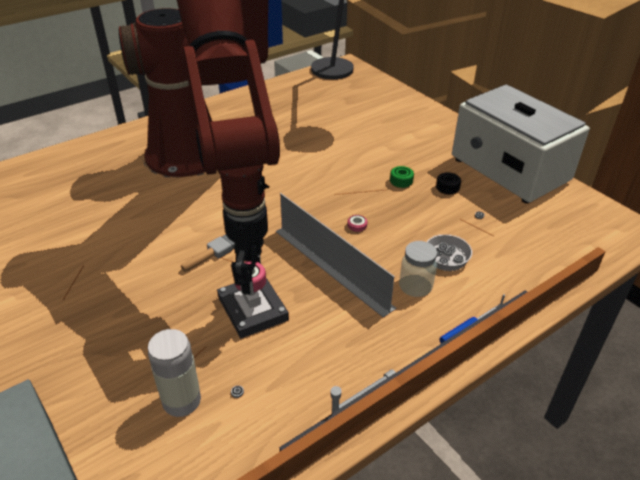

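View pics/w13.png

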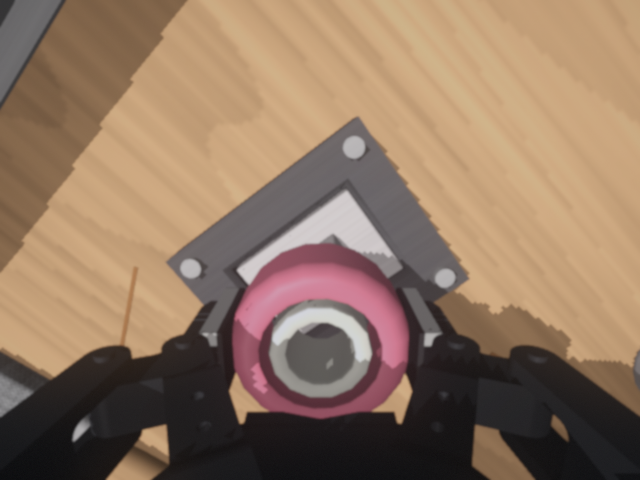

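The scene view shows the wheel level and clear above the spigot. Its right edge is at crop column ~397, against ~398 predicted, and the bystanders have not moved. Handing in.

```bash
python3 -c "
from station import bot
print(bot.job_done())"
```

```text
the job is handed in; nothing more can be done
None
```

The insert is seated and released in the pocket, and the larger pink wheel is held over its spigot. I handed the job in at about 17.5 s.

- **Insert:** I felt the pocket floor at the expected height (z 0.2013 m, 0.2015 expected). The wrist picture after release shows it square (yaw −8.7° against the block's −8.6°) with an open gap all round, about 1 mm off-centre along the pocket's long side. I allowed for that offset when placing the wheel.
- **Guard:** The wheel crossed with its underside about 85 mm above the guard's top edge.
- **Wheel:** It is held level to under 0.1°, with the underside about 10 mm above the spigot's tip. The wrist shows no contact force beyond roughly the wheel's own weight.
- **Bystanders:** In the last scene picture everything else looks unmoved.

**Less certain:**
- **Centring along the tool's x:** My readings of the wheel's axis in the grip disagreed there, from about −0.7 to −2.3 mm. The scene camera gave −1.2 to −1.9 mm. I used −1.5 mm, so the bore may be about 1 mm off the spigot's axis.
- **Height in the grip:** One reading of the bore suggested the wheel sits 2–3 mm higher in the grip than its height on the bench implied. If that is right, the gap is nearer 12 mm.
- **Top camera:** The arm blocked its view of the final pose, so it gave no check.

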